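# Close the preserving jar: glass lid in, screw ring down snug

### The arm

A 6-joint arm with a two-finger parallel gripper is mounted at the origin on the work surface. World frame = base frame: x ahead of the robot, y to its left, z up, the work surface at z = 0. Lengths are in m, angles in rad, forces in N, time in s.
With the tool pointing down it reaches from about 0.35 to 0.775 m from the base axis. Payload 5.5 kg.
Tool frame: the origin (TCP) lies between the finger pads; the fingertips stand 25 mm ahead of it and the grasp point (between the pads) lies 6 mm ahead of it; z points along the fingers, y is the line along which they close (so a half turn about z gives the same grasp; the last joint's range is limited). The gripper opens to 85 mm and grips with 20 to 120 N. Pads are 22 mm wide; open, the fingers measure 114 mm over their backs; the gripper's body (76 mm by 85 mm) begins 54 mm behind the grasp point. The pads swing forward as they close: fully open they stand 13 mm farther back than shut.
Start: joints at [-1.452, 0.313, 0.046, 1.304, 0, 1.431], TCP at [0.147, -0.556, 0.256] pointing down, gripper open.
Joint ranges: [-2.76, 2.76], [-0.86, 1.69], [-1.03, 1.26], [-2.2, 2.34], [-1.47, 1.5], [-3.14, 3.14]. Speed limits (rad/s): [2.57, 2.57, 3.14, 3.14, 3.14, 3.14].

### API

Orientations are given as a unit quaternion [w, x, y, z].
In Python, from cell import arm, effector, ik, readout, eyes, order gives the robot as it stands. The module is installed in compiled form; this text tells all that it offers. Calls block until the motion is done:
- arm.goto(position, orientation): joint-space move of the TCP to a pose.
- arm.movel(position, vel=0.15, orientation=None): straight line of the TCP; orientation=None keeps the orientation; vel is the mean speed in m/s.
- arm.move_j(angles): joint-space move.
- effector.set_gripper(opening, grip_force=None): finger opening in m; grip_force is the grip in N (None keeps the last); returns when the fingers have stopped.
- arm.sleep(seconds).
- ik(position, orientation): joint angles nearest the present ones, or None.
- readout.state(): the state.
- eyes.grab_frame(name): name is "scene" or "top"; returns (picture, depth): 384x512x3 uint8, blue, green, red; 384x512 float32, m along the optical axis (not along the pixel's ray), 0 where there is no reading.
- eyes.camera_info(name): a dict with "mtx" (3x3 intrinsics, pixels), "T" (4x4, takes a point from camera to world coordinates). Camera axes: x right, y down, z forward; pixel columns grow to the right and rows downward; lengths in m; the calibration is good to about 2 mm. A picture is of the moment at which its call begins. camera_info takes no time and is no camera call.
A pose or a line that the arm cannot do raises arm.MotionError and nothing moves.
- order.job_done(): hands the job in; it is judged then, once.
The state is a dict: "t": time; "qpos": joint angles; "joint_vel": joint speeds; "tau": joint torques, N m; "eef_pos": TCP position; "ee_rot": TCP orientation; "ft_force": force on the tool from outside, world axes, zero at the start; "moment": the same for the moment, N m; "gripper_width": finger opening in m; "gripper_force": force on a finger pad.
Only numpy, scipy, OpenCV 4.12 (cv2) and the standard library are available. Lean on these libraries where they do the work, as an engineer would, in place of code of your own. Each camera call takes 0.05 s, during which the arm holds its last target. There are 200 camera calls.

### The job

Close the open teal ceramic jar: gently lower the glass lid into its mouth, flat side down, let go of it, then put the brass ring over the neck and screw it clockwise until it is snug, so that it clamps the glass firmly. Do not drop the glass and do not force the ring, or the glass cracks; leave the mug, the jam jar and the spoon where they are.

Things in the scene. Friction and masses are not known exactly. Their poses are not given: they have to be found in the camera images.
- jar_mouth (a point): Centre of the rim plane of the open teal jar, 106 mm above the table; z up, axes turn with the jar, which is fixed and cannot move. Bore 36 mm wide. In it a red springy seal disc (12 N per mm, 4 mm travel, slack when unloaded) lies 5.5 to 9.1 mm below the rim, another depth each time. Neck 44 mm wide outside (42 mm in its top 2 mm), with thread ridges out to 52 mm.
- jar_gap (a point): Rim edge of the neck at one of three 0.70 rad wide entry gaps between three equal ridges; gaps centred at 0, +120, -120 degrees from jar_mouth's +x, orange marks on the shoulder below. Clockwise from above, a ridge's underside starts 0.35 rad from gap centre, 5 mm below the rim, and sinks 5 mm per rad (right-hand thread); ridge 4 mm thick. A stop ends the turn 1.5 rad from the gap.
- jar_neck_foot (a point): Foot of the neck on the jar's axis, 29 mm below the rim. The shoulder slopes from here to 36 mm below the rim at 70 mm width; jar body 76 mm wide, in a wooden holder 96 mm wide and 22 mm high.
- glass_lid: Green clear glass lid, about 40 g: disc 34 mm wide and 12 mm thick (31 mm wide in its lowest 2 mm), round knob on top 16 mm wide and 18 mm high; 30 mm high in all. Starts upright on the table. Origin: centre of the underside, z up through the knob. In place it lies on the seal in the bore, the disc's top 3 to 6.5 mm above the rim.
- ring: Brass screw ring, about 80 g, 16-sided, 62 mm wide across flats (flats face 0, 22.5, 45.. degrees from its +x), 20.2 mm high, right way up on the table. Skirt bore 54 mm, inside height 16.2 mm; 4 mm top flange with a 24 mm hole for the glass knob. Origin: centre of the underside, z up. With lugs in the gaps it drops onto the glass, underside then 9.5 to 13.5 mm below the rim.
- ring_lug (a point): One of three inward lugs, 6 mm wide, 4 mm high, at the bottom of the skirt at 0, +120, -120 degrees from the ring's +x; they leave a 46 mm circle. Black marks on top show them. They enter the jar's gaps if within 0.2 rad. Turned clockwise from there they bite under the ridges 0.4 to 1.2 rad later (unknown in advance); the ring then sinks 5 mm per rad.
- ring_flange (a point): Centre of the flange's underside, which presses the glass disc, from first bite by about 50 N per rad of turn. Friction about 0.6: it stays where left. Held at constant height while turned, the ring pulls the fingers down from first bite: at 2 to 3 N of pull it clamps 5 to 8 N, and 0.1 rad more is right. Snug is 6 to 16 N once let go, some 0.2 rad after first bite; at 40 N the glass cracks.
- mug: Blue mug, 80 mm wide and 85 mm high, handle to its +y. Bystander. Origin: centre of the underside.
- jam_jar: Closed amber jam jar with red cap, 68 mm wide, 80 mm high. Bystander. Origin: centre of the underside.
- spoon: Spoon with wooden handle lying flat on the table, 200 mm long along its x, origin under its middle. Bystander.
Not all that is in view belongs to the job. Of the things shaped like the glass_lid, the green one is meant.

How it is judged:
By the outcome, as a careful person would: the job done as asked, in the order asked, and still so for the second after the job is handed in, with the robot touching nothing.
It also fails if it takes over 72 s, if anything falls off the work surface, if the arm or the gripper's body presses on something with over 40 N, if the wrist force passes 120 N, or if a joint passes its speed limit or range.

## Working session

There is one attempt and no reset: what is moved stays moved. The work goes in short steps, each a Python script; the robot and the scene stay as the last script left them, time stands still between calls to the robot, and variables do not carry over. Pictures are saved under pics/ and viewed, at most 10 in all, crops included, and the job is handed in when it is done.

```bash
mkdir -p pics
cat > h.py <<'E'
import numpy as np, cv2
from cell import arm, effector, ik, readout, eyes, order
def cloud(name):
    p,d=eyes.grab_frame(name); c=eyes.camera_info(name); K=np.array(c["mtx"]);T=np.array(c["T"])
    v,u=np.mgrid[:384,:512]
    X=np.stack([(u-K[0,2])/K[0,0]*d,(v-K[1,2])/K[1,1]*d,d],-1)@T[:3,:3].T+T[:3,3]
    X[d==0]=np.nan
    return p,d,X
E
python3 - <<'E'
from h import *
for n in("scene","top"):
    p,d,X=cloud(n); cv2.imwrite(f"pics/{n}0.png",p); np.save(n+"X.npy",X)
    print(n,eyes.camera_info(n))
print(readout.state())
E
```

```text
scene {'mtx': array([[380.13475106,   0.        , 264.0799621 ],
       [  0.        , 380.13475106, 188.64462642],
       [  0.        ,   0.        ,   1.        ]]), 'T': array([[-0.49617883,  0.49190535, -0.71542693,  1.24034501],
       [ 0.86791954,  0.30271058, -0.3938045 ,  0.39422089],
       [ 0.02285276, -0.81633047, -0.57713284,  0.62148335],
       [ 0.        ,  0.        ,  0.        ,  1.        ]])}
top {'mtx': array([[352.94056294,   0.        , 250.08882854],
       [  0.        , 352.94056294, 188.76462596],
       [  0.        ,   0.        ,   1.        ]]), 'T': array([[ 0.0192784 , -0.99195737,  0.12509566,  0.5012985 ],
       [-0.99973816, -0.0206681 , -0.0098207 ,  0.04744138],
       [ 0.01232721, -0.12487357, -0.99209608,  0.79848841],
       [ 0.        ,  0.        ,  0.        ,  1.        ]])}
{'t': 0.1, 'qpos': array([-1.45159429e+00,  3.13944489e-01,  4.50801673e-02,  1.30360611e+00,
       -1.39237009e-05,  1.43120917e+00]), 'joint_vel': array([0.00030939, 0.00015377, 0.00286557, 0.00044133, 0.00040828,
       0.00112348]), 'tau': array([ 2.97005667e-03, -4.81726563e+01,  2.99244153e+01,  1.28189806e-02,
       -8.39461995e-05,  3.08669314e-06]), 'eef_pos': array([ 0.14709169, -0.5554303 ,  0.25548202]), 'ee_rot': array([-8.37081176e-04,  9.91639845e-01,  1.29033786e-01,  1.57008827e-06]), 'ft_force': array([-0.15897616, -1.76660644, -0.4083956 ]), 'moment': array([-0.02292973,  0.03885523, -0.0282503 ]), 'gripper_force': 0.0, 'gripper_width': 0.08534157039960331}
```

View pics/scene0.png

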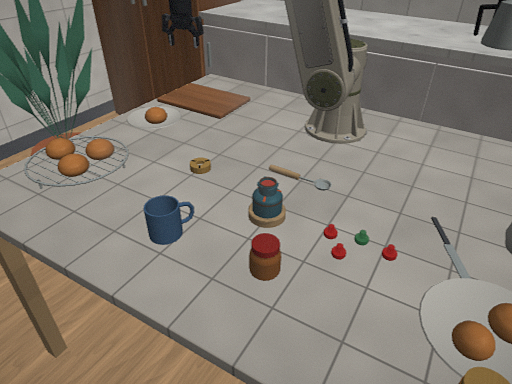

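View pics/top0.png

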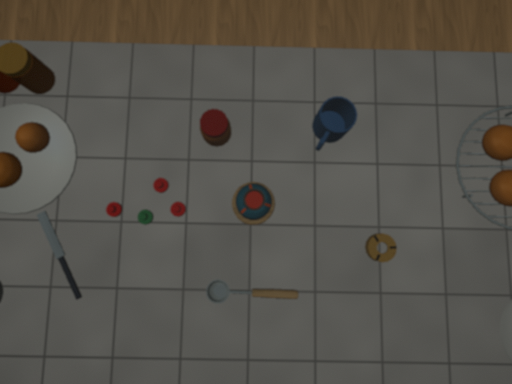

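Top view: the green lid is at (146,216). Red lookalikes are at (115,209), (161,185) and (178,209). The jar is at (254,201), the ring at (381,247), the mug at (333,120), the jam jar at (214,126) and the spoon at (255,292). I choose the green one and check it in a crop.

Run:
```python
from h import *
ps=[cloud("top")[0].astype(float) for _ in range(4)]; p=np.mean(ps,0).clip(0,255).astype(np.uint8)
X=np.load("topX.npy")
def c(u,v,r=24): return cv2.resize(p[v-r:v+r,u-r:u+r],(260,260),interpolation=cv2.INTER_CUBIC)
im=np.hstack([c(146,206),c(254,201),c(381,247)]); im=np.clip(im*1.8,0,255).astype(np.uint8)
cv2.imwrite("pics/crop.png",im)
h=cv2.cvtColor(p,cv2.COLOR_BGR2HSV)
def blob(m,u,v,r):
    M=np.zeros(m.shape,bool); M[v-r:v+r,u-r:u+r]=m[v-r:v+r,u-r:u+r]; return M
g=blob((h[...,0]>60)&(h[...,0]<90)&(h[...,1]>80),146,216,14)
y=blob((h[...,0]>12)&(h[...,0]<32)&(h[...,1]>80),381,247,24)
for n,M in(("lid",g),("ring",y)):
    P=X[M]; print(n,M.sum(),np.nanmean(P,0),np.nanpercentile(P,[2,50,98],axis=0).round(4).tolist())
P=X[170:232,222:288].reshape(-1,3)
for lo,hi in((.098,.112),(.06,.075),(.012,.03)):
    Q=P[(P[:,2]>lo)&(P[:,2]<hi)]; print(lo,len(Q),Q.mean(0) if len(Q) else 0,(Q.min(0)+Q.max(0))/2 if len(Q) else 0, np.ptp(Q,axis=0) if len(Q) else 0)
S=np.load("sceneX.npy"); print("lidscene",S[225:247:2,362].round(3).tolist())
```

```text
lid 143 [0.53314402 0.27012737 0.01722369] [[0.521, 0.2583, 0.0086], [0.5327, 0.2689, 0.0126], [0.546, 0.2848, 0.031]]
ring 578 [ 0.47641492 -0.24853168  0.01887236] [[0.4491, -0.2779, 0.0055], [0.4765, -0.2472, 0.0195], [0.5033, -0.2215, 0.0223]]
0.098 437 [0.56899196 0.03214669 0.10157027] [0.56892821 0.03142451 0.10309217] [0.05162558 0.04990966 0.01015779]
0.06 485 [0.56590311 0.03300486 0.06995653] [0.56880442 0.03255351 0.06770681] [0.07581447 0.07367376 0.01456843]
0.012 414 [0.55893347 0.03377217 0.02126474] [0.56829659 0.0326497  0.01896819] [0.09367537 0.0933544  0.01342717]
lidscene [[0.476, 0.259, -0.002], [0.488, 0.262, 0.002], [0.492, 0.264, -0.001], [0.535, 0.272, 0.029], [0.541, 0.274, 0.029], [0.543, 0.275, 0.024], [0.541, 0.276, 0.016], [0.542, 0.277, 0.011], [0.548, 0.279, 0.011], [0.552, 0.281, 0.008], [0.548, 0.282, -0.0]]
```

View pics/crop.png

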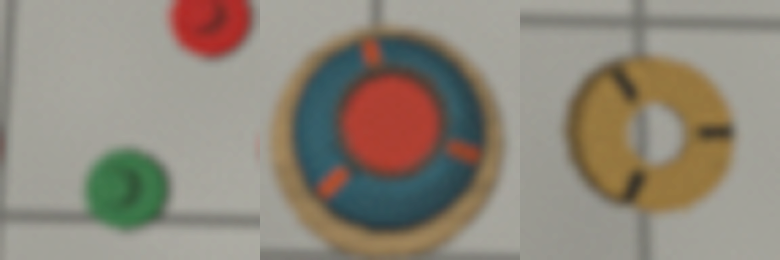

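The crop confirms the lid: a green disc with a knob at about (146,216). The jar has three orange marks on its shoulder, and the ring has three black marks. Next I get centres and yaws from these marks.

```bash
cat >> h.py <<'E'
def plane(name,u,v,z):
    c=eyes.camera_info(name); K=np.array(c["mtx"]);T=np.array(c["T"])
    r=T[:3,:3]@np.linalg.solve(K,[u,v,1]); return (T[:3,3]+r*(z-T[2,3])/r[2])[:2]
def circ(P): # circumcentre
    A=2*(P[1:]-P[0]); return np.linalg.solve(A,(P[1:]**2).sum(1)-(P[0]**2).sum())
def Q(a): return [0,np.cos(a/2),np.sin(a/2),0]
def yaw():
    q=readout.state()["ee_rot"]; return 2*np.arctan2(q[2],q[1])
def blobs(w,u0,v0,n=3):
    k,L,s,c=cv2.connectedComponentsWithStats((w>0).astype(np.uint8)); o=[]
    for i in 1+np.argsort(-s[1:,4])[:n]:
        vv,uu=np.nonzero(L==i); ww=w[L==i]; o.append(((uu*ww).sum()/ww.sum()+u0,(vv*ww).sum()/ww.sum()+v0))
    return o
E
python3 - <<'E'
from h import *
p=cloud("top")[0].astype(float)
# jar: redness in an annulus around the bore
v,u=np.mgrid[177:225,230:278]; c=p[177:225,230:278]
w=np.clip(c[...,2]-c[...,0]-15,0,None); rr=np.hypot(u-254,v-201.5)
h=cv2.cvtColor(p.astype(np.uint8),cv2.COLOR_BGR2HSV)[177:225,230:278]
w[(rr<11)|(rr>17.5)|(h[...,1]<125)]=0
B=blobs(w,230,177); P=np.array([plane("top",*b,.0735) for b in B]); C=circ(P)
print("jar",np.round(B,1).tolist(),C,[np.hypot(*(q-C)) for q in P],[np.degrees(np.arctan2(*(q-C)[::-1])) for q in P])
v,u=np.mgrid[223:271,357:405]; c=p[223:271,357:405]
w=np.clip(65-c[...,2],0,None); rr=np.hypot(u-382,v-247.5); w[(rr<6.5)|(rr>13)]=0
B=blobs(w,357,223); P=np.array([plane("top",*b,.0202) for b in B]); C=circ(P)
print("ring",np.round(B,1).tolist(),C,[np.hypot(*(q-C)) for q in P],[np.degrees(np.arctan2(*(q-C)[::-1])) for q in P])
for n,b in(("jar",(254,201)),): pass
h=cv2.cvtColor(p.astype(np.uint8),cv2.COLOR_BGR2HSV)
m=np.zeros((384,512),np.uint8); m[200:232,130:162]=((h[...,0]>60)&(h[...,0]<90)&(h[...,1]>80))[200:232,130:162]
(u,v),r=cv2.minEnclosingCircle(cv2.findNonZero(m)); print("lid",u,v,r,plane("top",u,v,.010))
E
```

```text
jar [[267.6, 204.7], [242.8, 210.4], [250.1, 186.3]] [0.56861738 0.03265241] [np.float64(0.030171117335007415), np.float64(0.030171117335007585), np.float64(0.030171117335007876)] [np.float64(-105.82413452841115), np.float64(133.84729932442676), np.float64(14.77037383546156)]
ring [[377.5, 257.0], [392.2, 247.0], [376.2, 238.5]] [ 0.47588998 -0.2509663 ] [np.float64(0.022822419991320494), np.float64(0.022822419991319565), np.float64(0.02282241999132059)] [np.float64(153.64080473568677), np.float64(-85.82973818152388), np.float64(31.93358784094616)]
lid 144.77272033691406 216.68182373046875 6.780299186706543 [0.53335103 0.27235795]
```

Run:
```python
from h import *
L=[.5335,.2710]
effector.set_gripper(.04,20)
arm.goto([*L,.12],Q(np.pi/2)); arm.movel([*L,.039],.12)
print(readout.state()["ft_force"])
effector.set_gripper(0,20); s=readout.state(); print("w",s["gripper_width"],s["eef_pos"],s["ft_force"],s["gripper_force"])
effector.set_gripper(.03); arm.goto([*L,.039],Q(np.pi))
effector.set_gripper(0,20); s=readout.state(); print("w",s["gripper_width"],s["eef_pos"],s["ft_force"],s["gripper_force"],s["t"],s["qpos"])
p,d,X=cloud("scene"); c=p[200:264,330:414]; cv2.imwrite("pics/g.png",cv2.resize(c,None,fx=6,fy=6,interpolation=cv2.INTER_CUBIC))
```

```text
[0.10484354 0.11389401 0.86109737]
w 0.015134849200029724 [0.53428215 0.27129045 0.04012775] [-0.46954075 -1.37950413  4.49114107] 20.275972187519073
w 0.015117174788304532 [0.53354364 0.27102284 0.03904966] [0.32075982 0.06445041 0.064991  ] 20.333951711654663 7.2083 [ 3.35905597e-01  5.05512591e-01 -2.25797771e-01  8.39363232e-01
  2.55142042e-05  3.36138110e-01]
```

View pics/g.png

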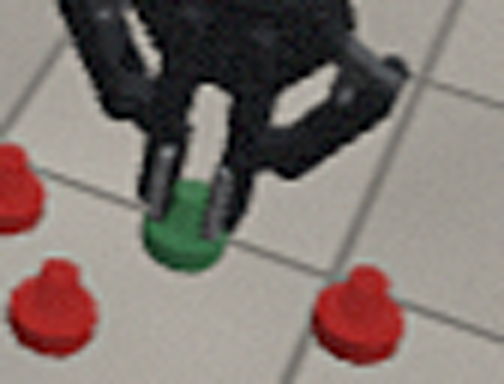

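The lid is held by its knob (scene pixel about (361,236)). Now I carry it over the jar and lower it by feel.

```bash
cat >> h.py <<'E'
def F(n=5):
    o=[]
    for _ in range(n): o.append(readout.state()["ft_force"]); arm.sleep(.01)
    return np.mean(o,0)
E
python3 - <<'E'
from h import *
J=np.array([.5686,.0325])
x=readout.state()["eef_pos"]; arm.movel([x[0],x[1],.19],.2); arm.goto([*J,.19],Q(np.pi)); arm.movel([*J,.151],.1)
arm.sleep(.2); f0=F(); print("f0",f0, readout.state()["eef_pos"])
p,d,X=cloud("scene"); cv2.imwrite("pics/hov.png",cv2.resize(p[140:240,220:320],(600,600),interpolation=cv2.INTER_CUBIC))
z=.151
while z>.1365:
    z-=.001; arm.movel([*J,z],.02); arm.sleep(.05); f=F(3)-f0
    if z<.147: print(round(z-.039,4),f.round(2))
    if np.linalg.norm(f)>2.5: break
print(readout.state()["eef_pos"],readout.state()["t"])
E
```

```text
f0 [ 0.25527145  0.1002956  -0.67267884] [0.56914096 0.03251675 0.15179607]
0.107 [-0.66  0.35  0.06]
0.106 [-0.79 -0.03  0.22]
0.105 [-0.35  0.03 -0.17]
0.104 [ 0.28 -0.05 -0.02]
0.103 [-2.62 -0.22  6.47]
[0.56855586 0.03253529 0.1426233 ] 12.875
```

View pics/hov.png

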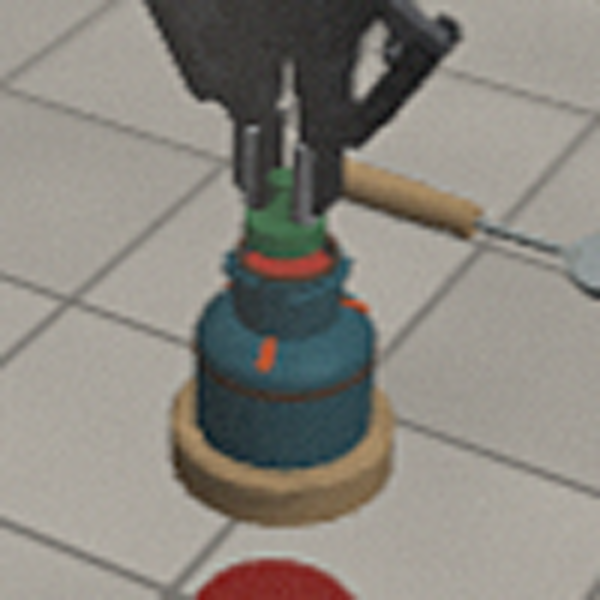

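The hover view shows the lid at about column 286 of the crop and the neck at about 287, so they line up. The chamfer is inside the bore and its shoulder touches the rim on the +x side. I back off 1 mm and follow the side force.

Run:
```python
from h import *
J=np.array([.5686,.0325]); z=.1435
arm.movel([*J,z],.02); arm.sleep(.1); f0=F(); print("f0",f0)
J[0]-=.0007; arm.movel([*J,z],.02)
k=0
while z>.1352 and k<30:
    k+=1; z-=.0007; arm.movel([*J,z],.02); arm.sleep(.05); f=F(3)-f0
    print(round(z-.039,4),(J*1e3).round(2),f.round(2))
    if f[2]>2.0 and z>.1398:   # caught on the rim: lift, shift with the side force
        z+=.0012; s=f[:2]/np.hypot(*f[:2])*.0005; J+=s; arm.movel([*J,z],.02)
    elif np.hypot(*f[:2])>2: J+=f[:2]/np.hypot(*f[:2])*.0003
    elif f[2]>2.0: break
    if np.linalg.norm(f)>15: break
s=readout.state();print(s["eef_pos"],s["t"],s["gripper_width"])
```

```text
f0 [-0.17643122  0.10945013 -0.62034222]
0.1038 [567.9  32.5] [-0.06 -0.38  0.34]
0.1031 [567.9  32.5] [ 0.17  0.16 -0.21]
0.1024 [567.9  32.5] [0.31 0.26 0.57]
0.1017 [567.9  32.5] [-0.    0.25 -0.03]
0.101 [567.9  32.5] [-0.13 -0.11 -0.13]
0.1003 [567.9  32.5] [-0.45  0.59  0.42]
0.0996 [567.9  32.5] [-0.57  0.36  0.25]
0.0989 [567.9  32.5] [-1.77  0.98  4.43]
0.0982 [567.64  32.65] [-2.65 -0.29  6.93]
0.0975 [567.34  32.61] [-3.06  0.47  8.94]
0.0968 [567.04  32.66] [-3.53  0.1  11.1 ]
0.0961 [566.74  32.67] [-3.15  0.28 13.99]
[0.56788953 0.03253091 0.13724511] 17.4167 0.014760457808635998
```

Seated on the seal. I unload, release and retreat.

Run:
```python
from h import *
J=np.array([.5679,.0325])
arm.movel([*J,.1384],.02); arm.sleep(.1); print(F(), readout.state()["eef_pos"])
effector.set_gripper(.032); arm.sleep(.1); s=readout.state(); print(F(), s["eef_pos"],s["gripper_width"])
arm.movel([*J,.20],.1)
effector.set_gripper(.085)
arm.goto([.476,-.25,.11],Q(np.radians(33.2+90))); s=readout.state(); print(s["eef_pos"],s["qpos"],s["t"])
p,d,X=cloud("scene"); cv2.imwrite("pics/lid.png",cv2.resize(p[140:240,220:320],(500,500),interpolation=cv2.INTER_CUBIC))
m=(np.hypot(X[...,0]-.568,X[...,1]-.0325)<.02)&(X[...,2]>.105); print(np.nanmax(X[m][:,2]),np.nanmean(X[m],0))
```

```text
[-2.03837393  1.24801102  3.55044328] [0.5679167  0.03254043 0.13830655]
[ 0.02001398 -0.16267019  0.03061515] [0.56794856 0.03241255 0.13822248] 0.03165987065099494
[ 0.47661578 -0.24949707  0.11043512] [-6.31733145e-01  3.31239011e-01 -3.01653310e-01  9.37249040e-01
  4.26199542e-04  3.58080384e-01] 20.85
0.1304851911853238 [0.57510435 0.03636433 0.11534259]
```

View pics/lid.png

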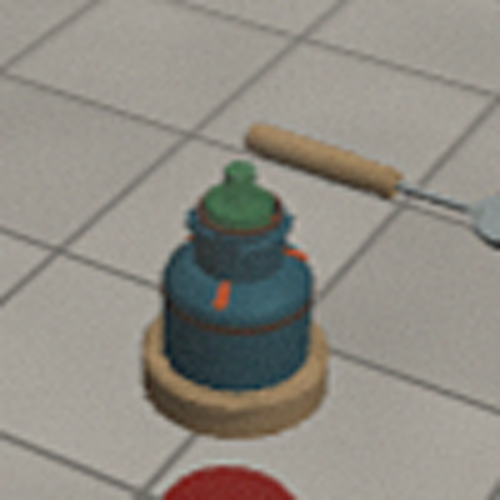

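The lid sits level in the mouth, its knob at about (239,175) in this crop. Next I squeeze the ring both ways to centre it, then lift it.

Run:
```python
from h import *
R=np.array([.476,-.2505]); a=np.radians(123.2)
arm.goto([*R,.06],Q(a+np.pi/2)); arm.movel([*R,.027],.08)
effector.set_gripper(.05,30); s=readout.state(); print(s["gripper_width"],s["gripper_force"],F(2))
effector.set_gripper(.085); arm.goto([*R,.027],Q(a))
effector.set_gripper(.05,50); s=readout.state(); print(s["gripper_width"],s["gripper_force"],F(2),s["eef_pos"])
arm.movel([*R,.19],.2); arm.sleep(.1)
b=np.radians(224.3); J=[.5679,.0325]
print(ik([*J,.19],Q(b)))
arm.goto([*J,.19],Q(b)); arm.movel([*J,.15],.1); arm.sleep(.15)
s=readout.state(); print(F(),s["eef_pos"],s["qpos"][5],s["gripper_width"],s["t"])
p,d,X=cloud("scene"); cv2.imwrite("pics/ring.png",cv2.resize(p[140:240,220:320],(600,600),interpolation=cv2.INTER_CUBIC))
```

```text
0.06115989765554469 33.04799168603495 [-0.15385409 -0.02398796  4.30356628]
0.060532911851431455 54.45904053747654 [-0.32211636  0.99134871  4.00639967] [ 0.4762346  -0.25064671  0.02745249]
[-0.08394153  0.3283604  -0.09690772  1.14552821  0.         -0.85712239]
[-0.02514158 -0.22994766 -0.74769635] [0.56857325 0.03219659 0.1509361 ] -0.8570649499362258 0.06034203343101067 28.275
```

View pics/ring.png

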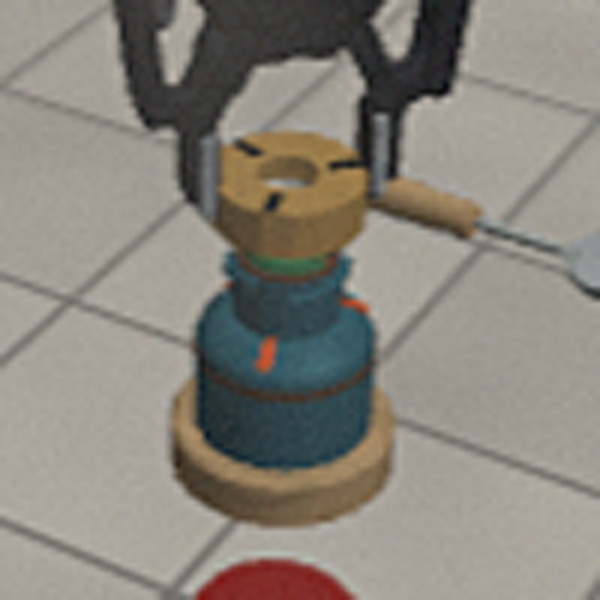

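The ring hovers over the neck: its front lug mark (273,203) sits above the orange mark (266,352). Now I lower it by feel.

```bash
cat > desc.py <<'E'
from h import *
def descend(J,z,zmin=.1195,glass=.1265):
    J=np.array(J); arm.movel([*J,z],.05); arm.sleep(.15); f0=F()
    for k in range(40):
        z-=.001 if z>.126 else .0005; 
        if z<zmin: break
        arm.movel([*J,z],.025); arm.sleep(.03); f=F(3)-f0
        if np.linalg.norm(f)>1.2: print(round(z-.027,4),(J*1e3).round(2),f.round(2))
        if z<=glass and f[2]>2: print("seated"); break
        if f[2]>3:
            z+=.002; h=np.hypot(*f[:2])
            if h<.8: print("blocked flat"); break
            J=J+f[:2]/h*.0006; arm.movel([*J,z],.025)
    s=readout.state(); print(J,z,s["eef_pos"],s["gripper_width"],s["t"]); return J,z,f0
E
python3 - <<'E'
from desc import *
descend([.5679,.0325],.147)
E
```

```text
0.0955 [567.9  32.5] [0.16 0.22 1.61]
0.095 [567.9  32.5] [-1.53  0.35  5.28]
seated
[0.5679 0.0325] 0.12199999999999997 [0.56799897 0.03251377 0.12236258] 0.06062158188096003 37.75
```

Seated on the glass with the lugs in the gaps. I unload and turn clockwise at constant height, watching for the pull.

Run:
```python
from h import *
P=[.5679,.0325,.1225]; b=np.radians(224.3); arm.movel(P,.02); arm.sleep(.1)
print("start",F(),readout.state()["moment"])
th=0; base=-.75
arm.goto(P,Q(b-.15)); arm.goto(P,Q(b-.3)); th=.3; log=[]
while th<1.45 and readout.state()["t"]<62:
    th+=.03; arm.goto(P,Q(b-th)); f=F(3)
    log.append((round(th,2),f.round(1).tolist(),round(readout.state()["moment"][2],2)))
    if f[2]-base<-2: break
    if np.linalg.norm(f)>12: break
for l in log[:3]+log[-10:]: print(l)
s=readout.state(); print(th,s["t"],s["eef_pos"],s["gripper_width"],b-yaw()%(2*np.pi),s["qpos"][5])
```

```text
start [-0.20301343  0.3813469   2.42314409] [0.04190777 0.06394639 0.01501034]
(0.33, [-0.3, -0.2, 2.0], np.float64(0.01))
(0.36, [-0.2, 0.7, 2.5], np.float64(-0.02))
(0.39, [-0.0, 0.1, 2.9], np.float64(-0.02))
(0.54, [-0.3, 0.5, 2.6], np.float64(-0.0))
(0.57, [-0.5, 0.5, 2.2], np.float64(-0.04))
(0.6, [-0.4, 0.2, 2.4], np.float64(0.01))
(0.63, [-0.0, 0.3, 2.5], np.float64(-0.09))
(0.66, [-0.4, 0.4, 1.5], np.float64(0.02))
(0.69, [-0.8, 0.0, 0.9], np.float64(-0.06))
(0.72, [-1.2, -0.0, 0.1], np.float64(-0.03))
(0.75, [-1.1, 0.5, -1.0], np.float64(-0.01))
(0.78, [-1.2, 0.9, -1.8], np.float64(0.02))
(0.81, [-2.2, 0.7, -3.4], np.float64(0.01))
0.8100000000000004 43.35 [0.56751875 0.03255415 0.12212311] 0.060550023292094315 0.809024610549431 -0.04806800884520359
```

First bite came at about 0.63 rad with roughly 3 N of seal preload. At 0.81 rad the clamp is an estimated 11–13 N, inside the snug band, so I stop turning, release and check.

Run:
```python
from h import *
effector.set_gripper(.085); arm.sleep(.1); print(F())
arm.movel([.5679,.0325,.22],.15); arm.goto([.45,-.2,.28],Q(np.radians(170)))
p,d,X=cloud("scene"); p2=cloud("top")[0]
a=cv2.resize(p[140:240,220:320],(400,400),interpolation=cv2.INTER_CUBIC); c=cv2.resize(p2[176:226,229:279],(400,400),interpolation=cv2.INTER_CUBIC)
cv2.imwrite("pics/end.png",np.hstack([a,c]))
m=(np.hypot(X[...,0]-.568,X[...,1]-.0325)<.033)&(X[...,2]>.111)&(X[...,2]<.12); print(np.nanmedian(X[m],0),readout.state()["t"])
```

```text
[0.14186831 0.52032293 0.0952134 ]
[0.57445335 0.03812129 0.11474648] 45.8083
```

View pics/end.png

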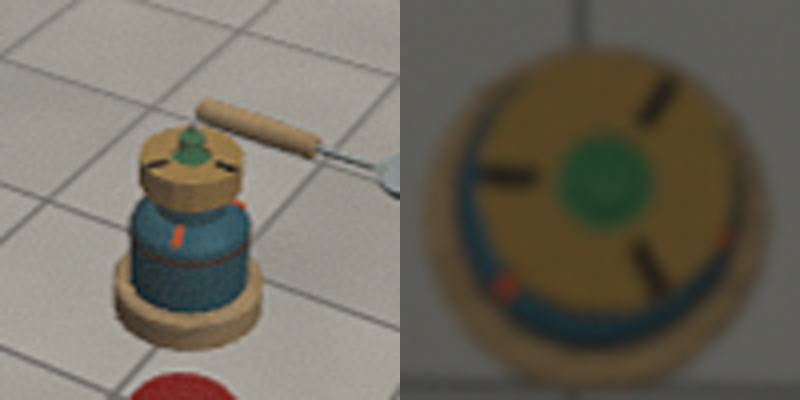

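The ring sits level on the neck with the green knob through its hole (right crop, about (605,180)). The lug marks are turned clockwise past the gaps and the bystanders in view are unmoved, so I hand in.

```bash
python3 -c "
from h import *
print(order.job_done())"
```

```text
the job is handed in; nothing more can be done
None
```

The jar is closed and the job is handed in at about 46 s of the 72 s limit: the green glass lid sits on the seal and the ring is screwed on to an estimated 11–13 N clamp (judged from the pull and turn angle, not measured directly).

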